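# Index and lock the sample carousel

## Robot

A 6-joint arm with a two-finger parallel gripper is mounted at the origin on a cart in front of the work surface, level with it; the furniture and walls round the work are solid. World frame = base frame: x ahead of the robot, y to its left, z up, the work surface at z = 0. Lengths are in m, angles in rad, forces in N, time in s.
With the tool pointing down it reaches from about 0.325 to 0.85 m from the base axis. Payload 4.4 kg.
Tool frame: the origin (TCP) lies midway between the tips of the shut fingers; the grasp point (between the pads) lies 19 mm behind it; z points along the fingers, y is the line along which they close (so a half turn about z gives the same grasp; the last joint's range is limited). The gripper opens to 94 mm and grips with 3 to 60 N. Pads are 16 mm wide; open, the fingers measure 119 mm over their backs; the gripper's body (75 mm by 177 mm) begins 78 mm behind the grasp point.
Start: joints at [1.06, 0.207, 1.542, -0, 1.393, -0.15], TCP at [0.203, 0.538, 0.178] pointing down, gripper open.
Joint ranges: [-2.73, 2.73], [-0.86, 2.22], [0.23, 2.46], [-1.11, 4.25], [0.08, 2.63], [-2.82, 2.82]. Speed limits (rad/s): [2.79, 2.79, 3.14, 3.14, 3.14, 3.14].

## Interface

Orientations are given as a unit quaternion [x, y, z, w].
In Python, from station import arm, cams, job gives the robot as it stands.
- The arm moves only by the shell command python3 -m handwheel 'ROWS' [FORCE]. ROWS is text: rows parted by semicolons, each of 7 numbers parted by spaces: the turn, a rotation vector about the tool's x, y, z in degrees, then the shift along the tool's x, y, z in mm, then the closure, from 0 (fully open) to 1 (shut). A call has 1 to 20 rows; each row shifts and turns the commanded pose from where the row before left it, along the tool's axes as they then stand; what a row does not reach is not made up. A row lasts 1/8 s, in which the tool goes at most 62.5 mm and 10.7 degrees, less where a joint would pass 70% of its speed; a pose out of reach is approached as far as the arm can. A call with a gripper value outside its range is refused whole. The fingers move at their own pace and stop on an object; FORCE is the grip in N (left out, the last holds). Time passes only in rows, so rows that do not move let the fingers close. It gives the time, the measured TCP pose, the force, the opening and the grip force at its end, in the units of the state.
- arm.get_state(): the state, without advancing time (a new reading comes with each control period).
- cams.grab_frame(name): name is "side" or "top" or "wrist"; returns a dict with "img" (420x560x3 uint8, red, green, blue), "z_map" (420x560 float32, m along the optical axis (not along the pixel's ray), 0 where there is no reading), "vertical_fov" (degrees; the focal length in pixels is half the picture's height over the tangent of half this angle, whatever the lens; pixels are square), "cx", "cy" (the principal point, pixels), "extrinsics" (4x4, takes a point from world to camera coordinates); the wrist camera has in their place "mount" (4x4, takes a point from camera to tool coordinates, whose origin is the TCP and whose axes are the flange's). Camera axes: x right, y down, z forward; pixel columns grow to the right and rows downward; lengths in m; the calibration is good to about 2 mm. A picture is of the moment at which its call begins: read the wrist's pose just before it.
- job.finish_job(): hands the job in; it is judged then, once.
The state is a dict: "time_s": time; "joints": joint angles; "qd": joint speeds; "tau": joint torques, N m; "eef_pos": TCP position; "tool_rot": TCP orientation; "force": force on the tool from outside, world axes, zero at the start; "ft_torque": the same for the moment, N m; "grip_width": finger opening in m; "gripper_force": force on a finger pad.
Only numpy, scipy, OpenCV 4.12 (cv2) and the standard library are available. Lean on these libraries where they do the work, as an engineer would, in place of code of your own. Each camera call takes 0.05 s, during which the arm holds its last target. There are 200 camera calls.

## Task

Take the red-headed index pin from its blue parking block and stand it in the guide hole of the carousel, so that it rides on the dark metal ring. Then push the spoke's black knob round, slowly and gently, until the notch in the ring comes under the pin and the pin drops in and locks the turntable; do not ram the turntable against the locked pin. Leave the bottle, the beaker and the dish alone.

Things in the scene. Friction and masses are not known exactly. Their poses are not given: they have to be found in the camera images.
- pin_grip (a point): centre of the red round head (16 mm diameter, 20 mm high) of the loose steel index pin, 70 g; z up along the pin. Below the head a shaft of 10 mm diameter, 58 mm long, with a chamfered foot that ends 68 mm below this point. It starts upright in a loose 12 mm hole, 30 mm deep, of the blue parking block (50 x 50 x 34 mm)
- guide_mouth (a point): mouth of the upright guide hole (12 mm diameter, 3 mm chamfer, through 26 mm) in the fixed grey tower, 64 mm above the worktop; z up, x points away from the turntable's axis, which is at x = -65 mm. The ring's top runs 32 mm below: a pin that rides on the ring has its head's centre 36 mm above the mouth, one that has dropped through the notch 20 mm above
- carousel: fixed part of the sample carousel: round white foot, 184 mm diameter, 16 mm high, with the grey guide tower (34 mm wide, 64 mm high) at its +x side. Origin on the turntable's vertical axis at worktop level, z up, x towards the guide. Foot, guide and ring are rigid: once the pin has dropped, the knob stops within about 8 mm and the pushing force rises steeply
- turntable: turning part: white hub (98 mm diameter) with microtubes fixed in it and a spoke with a black knob along its -x. Origin on the axis at worktop level, z up. It turns freely with constant friction (0.2 N m, 2 N at the knob) and stays where it is left. At the start it is 0.5 to 1.15 rad anticlockwise (from above) of the carousel's axes: turn it clockwise
- notch (a point): nominal place of the only notch (13.5 mm wide, open to the rim) in the dark grey metal ring on the turntable: ring 165 mm diameter, 14 mm thick, top 32 mm above the worktop; point at the ring's top, 65 mm from the axis, opposite the spoke. The ring is clamped on by hand: the true notch is up to 0.22 rad to either side of this point (not measured), so the locking angle is found by feel
- knob (a point): centre of the upright black knob at the spoke's end, 105 mm from the turntable's axis: a round post of 15 mm diameter, top 80 mm and underside 34 mm above the worktop (this point: 62 mm). Beside it there is only worktop or the 16 mm high foot, and inward of 84 mm from the axis the ring (32 mm high)
- bottle_blue: bystander, loose: small clear bottle with blue screw cap, 46 mm diameter, 90 mm high; origin at the centre of its underside
- beaker: bystander, loose: small glass beaker, 50 mm wide, 60 mm high; origin at the centre of its underside
- dish: bystander, loose: petri dish, 60 mm diameter, 16 mm high; origin at the centre of its underside

How it is judged:
By the outcome, as a careful person would: the job done as asked, in the order asked, and still so for the second after the job is handed in, with the robot touching nothing.
It also fails if it takes over 64 s, if anything falls off the work surface, if the arm or the gripper's body presses on something with over 40 N, if the wrist force passes 120 N, or if a joint passes its speed limit or range.

## Working session

There is one attempt and no reset: what is moved stays moved. The work goes in short steps, Python scripts to look and compute and a shell command to move; the robot and the scene stay as the last step left them, time stands still between calls to the robot, and variables do not carry over. Pictures are saved under pics/ and viewed, at most 10 in all, crops included, and the job is handed in when it is done.

```bash
mkdir -p pics; cat > h.py <<'E'
import numpy as np,cv2
from station import arm,cams,job
from scipy.spatial.transform import Rotation as R
def grab(n):
    s=arm.get_state(); f=cams.grab_frame(n); h,w=f["img"].shape[:2]
    fl=h/2/np.tan(np.radians(f["vertical_fov"])/2)
    if "extrinsics" in f: T=np.linalg.inv(f["extrinsics"])
    else:
        W=np.eye(4);W[:3,:3]=R.from_quat(s["tool_rot"]).as_matrix();W[:3,3]=s["eef_pos"];T=W@f["mount"]
    f.update(T=T,fl=fl); return f
def ray(f,u,v):
    d=np.array([(u-f["cx"])/f["fl"],(v-f["cy"])/f["fl"],1.]); return f["T"][:3,3],f["T"][:3,:3]@d
def onz(f,u,v,z):
    o,d=ray(f,u,v); return o+d*(z-o[2])/d[2]
def tri(rs):
    A=0;b=0
    for o,d in rs:
        d=d/np.linalg.norm(d);P=np.eye(3)-np.outer(d,d);A=A+P;b=b+P@o
    return np.linalg.solve(A,b)
def cloud(f):
    h,w=f["z_map"].shape;u,v=np.meshgrid(np.arange(w),np.arange(h));z=f["z_map"]
    p=np.stack([(u-f["cx"])/f["fl"]*z,(v-f["cy"])/f["fl"]*z,z],-1)
    return p@f["T"][:3,:3].T+f["T"][:3,3]
def blobs(m,amin=20):
    n,l,s,c=cv2.connectedComponentsWithStats(m.astype(np.uint8))
    return [(s[i,:].tolist(),c[i].round(1).tolist()) for i in range(1,n) if s[i,4]>=amin]
def save(f,n): cv2.imwrite("pics/"+n,f["img"][:,:,::-1])
E
python3 - <<'E'
from h import *
s=arm.get_state();print({k:np.round(v,3).tolist() for k,v in s.items()})
ims=[]
for n in("top","side"):
    f=grab(n);ims.append(f["img"]);print(n,f["T"].round(3).tolist(),f["fl"],f["cx"],f["cy"])
    hsv=cv2.cvtColor(f["img"],cv2.COLOR_RGB2HSV);H,S,V=cv2.split(hsv);P=cloud(f)
    for nm,m in(("red",((H<8)|(H>172))&(S>130)&(V>60)),("blue",(H>98)&(H<130)&(S>110)&(V>50)),("black",(V<50))):
        for b in blobs(m,30):
            u,v=map(int,b[1]);print(nm,b,f["z_map"][v,u].round(3),P[v,u].round(3))
    save(f,n+"0.png")
E
```

```text
{'time_s': 0.0, 'joints': [1.06, 0.207, 1.543, -0.0, 1.393, -0.151], 'qd': [-0.001, -0.0, 0.001, -0.002, -0.002, -0.0], 'tau': [0.001, -37.087, -28.142, 0.07, 0.036, -0.0], 'eef_pos': [0.203, 0.537, 0.177], 'tool_rot': [0.179, 0.984, -0.001, -0.0], 'force': [-0.131, 0.751, -0.803], 'ft_torque': [0.024, 0.013, 0.034], 'gripper_force': 0.0, 'grip_width': 0.094}
top [[0.017, -0.995, 0.099, 0.498], [-1.0, -0.018, -0.01, -0.003], [0.012, -0.099, -0.995, 1.146], [0.0, 0.0, 0.0, 1.0]] 434.78479467753755 279.23546294796677 206.69418541882985
red ([253, 18, 9, 9, 71], [257.2, 21.6]) 0.803 [0.918 0.036 0.38 ]
red ([157, 230, 7, 6, 33], [159.8, 232.6]) 1.06 [0.537 0.278 0.082]
blue ([88, 27, 131, 113, 11445], [150.1, 76.0]) 0.959 [0.875 0.277 0.216]
blue ([210, 64, 9, 14, 46], [213.6, 69.8]) 1.034 [0.923 0.15  0.148]
blue ([210, 75, 11, 12, 41], [215.6, 81.3]) 1.071 [0.91  0.15  0.108]
blue ([388, 105, 18, 19, 219], [396.9, 113.5]) 1.078 [ 0.841 -0.3    0.099]
blue ([310, 113, 12, 13, 92], [314.8, 119.1]) 0.908 [ 0.772 -0.082  0.261]
blue ([528, 130, 28, 2, 40], [539.1, 130.7]) 1.135 [ 0.821 -0
[... 3113 characters left out ...]
8]) 1.006 [0.234 0.521 0.398]
black ([0, 59, 20, 31, 350], [8.4, 72.5]) 1.081 [0.235 0.576 0.324]
black ([2, 94, 17, 30, 238], [9.7, 108.6]) 1.115 [0.216 0.583 0.24 ]
black ([374, 186, 5, 12, 38], [375.9, 191.5]) 0.99 [ 0.823 -0.058  0.095]
black ([76, 206, 131, 214, 849], [147.1, 325.2]) 0.782 [ 0.299 -0.063 -0.011]
black ([215, 234, 23, 18, 138], [230.9, 243.4]) 0.877 [ 0.489 -0.016  0.061]
black ([239, 237, 49, 17, 139], [263.1, 248.7]) 0.918 [ 0.558 -0.023  0.029]
black ([545, 238, 15, 13, 93], [554.0, 244.2]) 0.675 [ 0.811 -0.433  0.155]
black ([421, 308, 9, 14, 72], [425.3, 314.3]) 0.699 [ 0.642 -0.356  0.051]
black ([443, 324, 60, 62, 815], [479.0, 357.9]) 0.616 [ 0.631 -0.457  0.053]
```

```bash
python3 -m handwheel --help 2>&1 | head -20; ls
```

```text
invalid input
h.py
pics
```

View pics/top0.png

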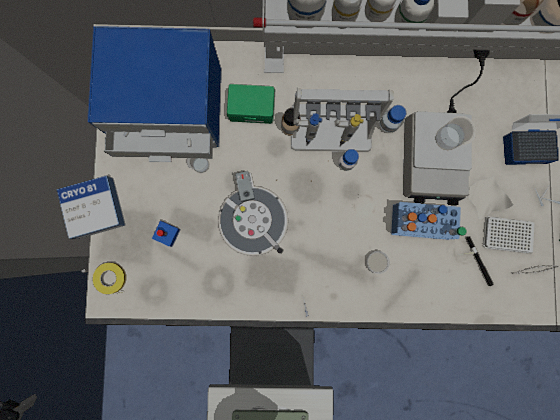

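View pics/side0.png

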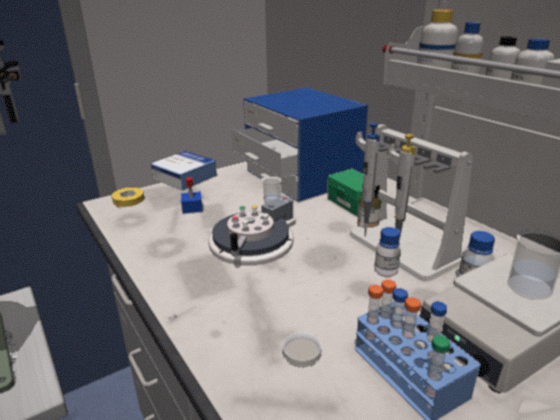

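Top view: pin at (160,232), ring centre about (253,220), tower (243,184), knob (280,251), beaker (200,164). Side view: pin at (189,181), knob (235,241), tower (278,208).

```bash
python3 - <<'E'
from h import *
t=grab("top");s=grab("side")
print("pin",tri([ray(t,159.8,232.6),ray(s,188.8,181.3)]).round(4))
print("knobtop",tri([ray(t,279.5,250.5),ray(s,235,236)]).round(4), onz(t,279.5,250.5,.08))
P=cloud(t);I=t["img"];hsv=cv2.cvtColor(I,cv2.COLOR_RGB2HSV)
z=P[...,2];roi=np.zeros(z.shape,bool);roi[165:265,205:300]=1
m=roi&(z>.025)&(z<.04)
print("ring",len(z[m]),np.median(z[m]),blobs(m,50))
c=max(cv2.findContours(m.astype(np.uint8),0,2)[0],key=cv2.contourArea)
q=np.array([onz(t,u,v,.032)[:2] for u,v in cv2.convexHull(c)[:,0,:]])
print("ring circle",cv2.minEnclosingCircle(q.astype(np.float32)))
m=roi&(z>.055)&(z<.075);print("tower/hub/knob z",[(b,P[m&roi][:0].shape) for b in blobs(m,10)])
ys,xs=np.where(m&(np.arange(420)[:,None]<205)); print("tower pts",P[ys,xs].mean(0).round(4),len(ys))
sc=cv2.resize(np.hstack([I[160:265,205:300],s["img"][165:270,200:305]]),None,fx=4,fy=4,interpolation=cv2.INTER_CUBIC)
cv2.imwrite("pics/c1.png",sc[:,:,::-1])
w=grab("wrist");print(w["T"].round(3).tolist(),w["fl"])
E
```

```text
pin [0.5352 0.2785 0.0719]
knobtop [ 0.4984 -0.0175  0.0737] [ 0.49693687 -0.0166633   0.08      ]
ring 1793 0.03149120611139189 [([252, 188, 33, 54, 753], [271.7, 211.6]), ([229, 191, 17, 15, 102], [236.4, 198.3]), ([221, 203, 51, 49, 916], [240.0, 233.4])]
ring circle ((0.5632327198982239, 0.06484711915254593), 0.0801442340016365)
tower/hub/knob z [(([236, 171, 19, 30, 367], [244.4, 185.1]), (0, 3)), (([240, 206, 6, 5, 24], [242.5, 208.1]), (0, 3)), (([260, 207, 5, 5, 22], [261.9, 209.1]), (0, 3)), (([236, 215, 5, 6, 23], [238.0, 217.6]), (0, 3)), (([249, 215, 7, 8, 38], [251.9, 218.8]), (0, 3)), (([259, 226, 5, 6, 22], [260.7, 228.5]), (0, 3)), (([249, 230, 5, 5, 22], [250.9, 231.9]), (0, 3))]
tower pts [0.6591 0.0744 0.0632] 368
[[0.354, 0.897, 0.265, 0.124], [0.935, -0.339, -0.102, 0.568], [-0.002, 0.284, -0.959, 0.384], [0.0, 0.0, 0.0, 1.0]] 298.01479899877165
```

View pics/c1.png

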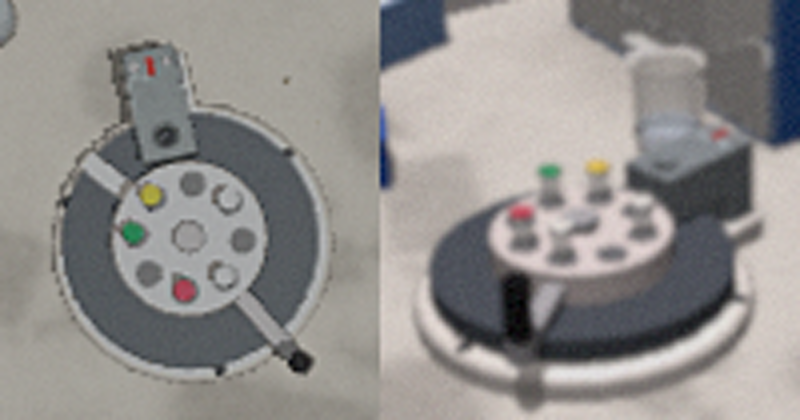

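Left (top crop): guide hole at (167,135), i.e. full-picture (246.7,193.7); the notch is the white band at about (95,165), roughly opposite the spoke; the spoke's knob is at (298,360). The measured pin height of 72 mm matches the expected value. Now going above the pin.

```bash
cat >> h.py <<'E'
def go(p,xdir=None):
    """delta in tool axes mm from measured pose to p; turn (deg, about tool z) to bring tool x to heading xdir"""
    s=arm.get_state();M=R.from_quat(s["tool_rot"])
    d=M.inv().apply(np.array(p)-s["eef_pos"])*1e3
    x=M.apply([1,0,0]);h=np.degrees(np.arctan2(x[1],x[0]))
    turn=None if xdir is None else -((xdir-h+180)%360-180)
    print("shift mm",d.round(1),"heading",h.round(2),"turn z",turn,"tilt",M.apply([0,0,1]).round(4),"F",np.round(s["force"],1),"t",s["time_s"])
E
python3 - <<'E'
from h import *
t=grab("top");print("guide",onz(t,246.7,193.7,.064).round(4))
go([.535,.2785,.17],180)
P=cloud(t);z=P[...,2];print("max hub z",z[200:240,228:275].max())
E
```

```text
guide [0.6371 0.0678 0.064 ]
shift mm [-402.3 -125.2    7.7] heading 159.33 turn z -20.672052853022308 tilt [-4.e-04 -8.e-04 -1.e+00] F [ 0.5  0.7 -0.5] t 0.3
max hub z 1.145647135201787
```

```bash
python3 -m handwheel '0 0 0 -40.2 -12.5 0 0.3;0 0 0 -40.2 -12.5 0 0.3;0 0 0 -40.2 -12.5 0 0.3;0 0 0 -40.2 -12.5 0 0.3;0 0 0 -40.2 -12.5 0 0.3;0 0 0 -40.2 -12.5 0 0.3;0 0 0 -40.2 -12.5 0 0.3;0 0 0 -40.2 -12.5 0 0.3;0 0 0 -40.2 -12.5 0 0.3;0 0 0 -40.2 -12.5 0 0.3;0 0 -10.3 0 0 0 0.3;0 0 -10.3 0 0 0 0.3; 0 0 0 0 0 0 0.3' 15; python3 - <<'E'
from h import *
go([.535,.2785,.052],180)
w=grab("wrist");save(w,"w1.png")
I=w["img"];H,S,V=cv2.split(cv2.cvtColor(I,cv2.COLOR_RGB2HSV))
for b in blobs(((H<8)|(H>172))&(S>130)&(V>60),40):
    u,v=b[1]; print(b,onz(w,u,v,.072).round(4),cloud(w)[int(v),int(u)].round(4))
t=grab("top");print(tri([ray(t,159.8,232.6),ray(w,*b[1])]))
E
```

```text
time_s: 1.92
eef_pos: [0.535, 0.2789, 0.1778]
tool_rot: [0.002, 1.0, -0.0, -0.0]
force: [0.8, -0.7, -0.3]
grip_width: 0.0658
gripper_force: 0.0
shift mm [ -0.   -0.4 125.8] heading 179.79 turn z -0.21460863990986923 tilt [-3.e-04 -1.e-04 -1.e+00] F [ 0.8 -0.7 -0.3] t 1.925
([265, 197, 14, 16, 177], [271.1, 204.6]) [0.5353 0.2777 0.072 ] [0.5321 0.2776 0.0815]
([64, 204, 12, 11, 98], [69.3, 209.0]) [0.5392 0.0574 0.072 ] [0.5395 0.0564 0.0711]
[0.50346364 0.21486355 0.2874469 ]
```

View pics/w1.png

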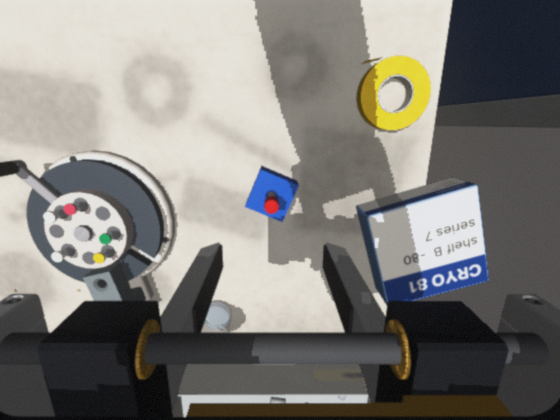

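Wrist view: pin head at (271,205), giving (0.535,0.278), which agrees with the fixed cameras. Descend, grip and lift.

```bash
python3 -m handwheel '0 0 0 0 -0.5 30 0.4;0 0 0 0 -0.5 30 0.5;0 0 0 0 0 30 0.5;0 0 0 0 0 25 0.5;0 0 0 0 0 10 0.55;0 0 0 0 0 0 0.7;0 0 0 0 0 0 1;0 0 0 0 0 0 1;0 0 0 0 0 0 1;0 0 0 0 0 0 1' 25;  python3 -c "
from h import *
go([.535,.278,.053],180);f=grab('side');cv2.imwrite('pics/s2.png',cv2.resize(f['img'][120:240,120:280],None,fx=4,fy=4)[:,:,::-1])"
```

```text
time_s: 3.28
eef_pos: [0.5364, 0.278, 0.0548]
tool_rot: [0.001, 1.0, -0.0, 0.002]
force: [-0.2, -1.6, 6.8]
grip_width: 0.0005
gripper_force: 3.0
shift mm [ 1.4 -0.   1.8] heading 179.94 turn z -0.06279541102512098 tilt [ 3.e-03 -1.e-04 -1.e+00] F [-0.2 -1.6  6.8] t 3.275
```

```bash
python3 -c "
from h import *
f=grab('side');w=grab('wrist')
a=cv2.resize(f['img'][110:230,120:280],(560,420));cv2.imwrite('pics/s3.png',cv2.resize(np.hstack([a,w['img']]),(800,300))[:,:,::-1])"
```

```text
(no output)
```

View pics/s3.png

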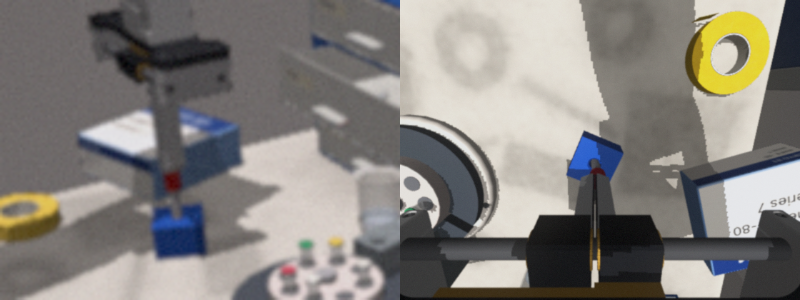

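The fingers shut without the pin, which still stands in its block: red head in front of the fingers, side crop (173,181), wrist crop (598,170). Measure what went wrong.

```bash
python3 - <<'E'
from h import *
s=arm.get_state();print(s["eef_pos"],s["force"],s["joints"])
f=grab('side');w=grab('wrist');C={}
for n,f in(("side",f),("wrist",w)):
    H,S,V=cv2.split(cv2.cvtColor(f["img"],cv2.COLOR_RGB2HSV))
    m=((H<8)|(H>172))&(S>130)&(V>60)
    P=cloud(f);m&=(abs(P[...,0]-.53)<.06)&(abs(P[...,1]-.278)<.06)
    for b in blobs(m,15): print(n,b)
    q=P[m];print(q.min(0).round(3),q.max(0).round(3),np.median(q,0).round(4));C[n]=ray(f,*b[1])
    if n=="side":
        B=(H>98)&(H<130)&(S>110)&(V>50)&(abs(P[...,0]-.53)<.06)&(abs(P[...,1]-.278)<.06)&(P[...,2]<.06);print("block",P[B].min(0),P[B].max(0))
print(tri([C["side"],C["wrist"]]))
cv2.imwrite("pics/w4.png",cv2.resize(w["img"][150:300,180:380],(800,600),interpolation=2)[:,:,::-1])
E
```

```text
[0.53648166 0.27799743 0.05483409] [ 0.2876512  -1.004015    5.84752509] [ 3.35605369e-01  3.88827203e-01  1.57829874e+00 -1.16710784e-03
  1.17157277e+00 -1.23356214e+00]
side ([186, 179, 6, 7, 33], [188.7, 182.2])
[0.527 0.271 0.064] [0.54  0.282 0.08 ] [0.5331 0.2752 0.0722]
block [0.50382668 0.2443637  0.00260421] [0.56237971 0.30871226 0.03485147]
wrist ([268, 235, 18, 10, 89], [276.4, 239.2])
[0.527 0.275 0.064] [0.531 0.287 0.079] [0.528  0.2807 0.0707]
[0.53233467 0.28046613 0.06809584]
```

View pics/w4.png

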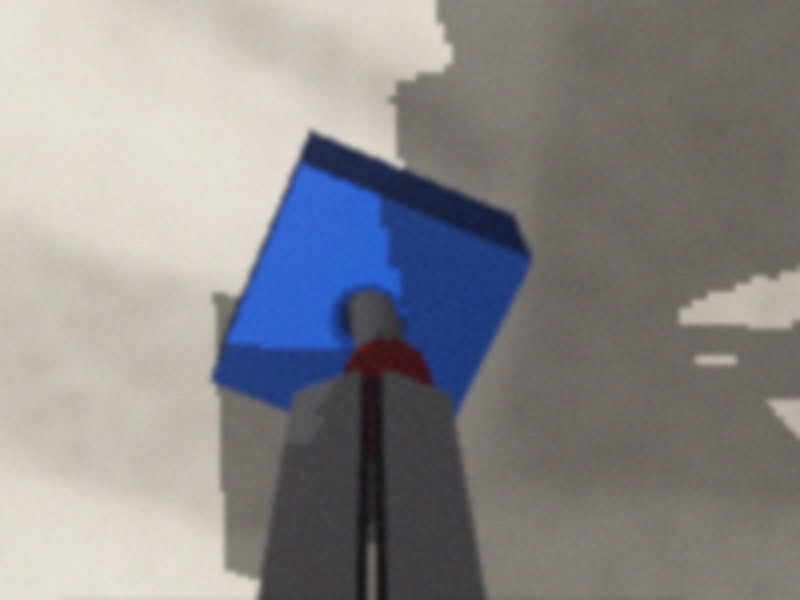

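```bash
python3 - <<'E'
from h import *
s=arm.get_state();w=grab('wrist');f=grab('side')
for n,g in(("w",w),("s",f)):
    for p in([*s["eef_pos"]],[.5364,.278,.083],[.5352,.278,.072],[.5352,.278,.082]):
        q=np.linalg.inv(g["T"])@np.r_[p,1];print(n,np.round(p,3),(g["fl"]*q[:2]/q[2]+[g["cx"],g["cy"]]).round(1),q[2].round(3))
P=cloud(w)
for v in range(232,300,6):print(v,P[v,266].round(3),P[v,280].round(3),w["img"][v,266])
print(s["force"],s["ft_torque"],w["mount"].round(3).tolist())
P=cloud(f)
for v in range(150,190,3):print(v,P[v,185].round(3),P[v,189].round(3),f["img"][v,189])
E
```

```text
w [0.536 0.278 0.055] [272.2 241.3] 0.222
w [0.536 0.278 0.083] [272.2 257.7] 0.195
w [0.535 0.278 0.072] [272.2 249.2] 0.205
w [0.535 0.278 0.082] [272.2 255.4] 0.196
s [0.536 0.278 0.055] [190.2 187.7] 1.123
s [0.536 0.278 0.083] [189.  177.1] 1.11
s [0.535 0.278 0.072] [189.  181.3] 1.115
s [0.535 0.278 0.082] [188.6 177.6] 1.11
232 [0.539 0.273 0.029] [0.534 0.284 0.042] [26 41 81]
238 [0.542 0.273 0.035] [0.527 0.283 0.071] [ 35  56 117]
244 [0.526 0.274 0.085] [0.526 0.283 0.084] [66 62 65]
250 [0.526 0.274 0.094] [0.525 0.283 0.095] [65 64 68]
256 [0.526 0.274 0.103] [0.526 0.283 0.103] [65 64 69]
262 [0.525 0.275 0.112] [0.526 0.282 0.111] [68 68 67]
268 [0.526 0.275 0.118] [0.526 0.282 0.118] [65 66 65]
274 [0.526 0.275 0.124] [0.526 0.282 0.125] [69 68 69]
280 [0.526 0.275 0.13 ] [0.526 0.282 0.13 ] [66 65 65]
286 [0.526 0.275 0.136] [0.526 0.282 0.136] [66 66 68]
292 [0.526 0.275 0.141] [0.525 0.282 0.142] [65 66 64]
298 [0.526 0.275 0.146] [0.525 0.281 0.147] [64 62 63]
[-0.15719268 -0.50138166  6.69161129] [-0.26706686  0.04828896  0.02376039] [[-0.001, -0.959, -0.284, 0
[... 154 characters left out ...]
64 0.151] [0.538 0.265 0.148] [78 77 78]
156 [0.527 0.263 0.144] [0.538 0.267 0.14 ] [79 78 77]
159 [0.526 0.264 0.136] [0.537 0.267 0.133] [81 78 77]
162 [0.526 0.265 0.128] [0.535 0.265 0.126] [74 75 72]
165 [0.525 0.265 0.121] [0.534 0.263 0.12 ] [72 69 69]
168 [0.526 0.27  0.112] [0.534 0.266 0.111] [78 75 77]
171 [0.525 0.271 0.104] [0.533 0.266 0.104] [78 77 79]
174 [0.525 0.271 0.096] [0.534 0.269 0.095] [78 78 80]
177 [0.526 0.276 0.087] [0.533 0.268 0.088] [80 74 76]
180 [0.527 0.282 0.076] [0.534 0.275 0.077] [81 20 20]
183 [0.568 0.393 0.018] [0.532 0.272 0.071] [82 20 18]
186 [0.565 0.39  0.01 ] [0.533 0.276 0.061] [79 46 49]
189 [0.566 0.393 0.   ] [0.533 0.278 0.052] [92 89 88]
```

The reported TCP (z 0.055) does not match the picture: the fingertips ended at z≈0.083, on top of the head (82 mm), with 6 N of contact. So the real tips lie about 27 mm short of the reported TCP. I'll lift, open, and check this against the depth image.

```bash
python3 -m handwheel '0 0 0 0 0 -15 1;0 0 0 0 0 -20 0.8;0 0 0 0 0 0 0.5;0 0 0 0 0 0 0.5' 25;  python3 - <<'E'
from h import *
go([.535,.278,.026],180)
s=arm.get_state();w=grab('wrist')
# finger points in tool frame, from depth
P=cloud(w);M=R.from_quat(s["tool_rot"]);Q=M.inv().apply(P.reshape(-1,3)-s["eef_pos"]).reshape(P.shape)
m=(abs(Q[...,0])<.025)&(abs(Q[...,1])<.06)&(Q[...,2]<0.0)&(Q[...,2]>-.09)
for sg in(-1,1):
    q=Q[m&(Q[...,1]*sg>0.01)];print("finger",len(q),q.min(0).round(4),q.max(0).round(4), "tip z pct",np.percentile(q[:,2],[90,97,99]).round(4))
H,S,V=cv2.split(cv2.cvtColor(w["img"],cv2.COLOR_RGB2HSV))
mm=((H<8)|(H>172))&(S>130)&(V>60)&(abs(P[...,1]-.278)<.06)
for b in blobs(mm,15): print(b,onz(w,*b[1],.072).round(4))
print(P[mm].min(0).round(4),P[mm].max(0).round(4))
E
```

```text
time_s: 4.12
eef_pos: [0.5349, 0.2782, 0.0883]
tool_rot: [0.001, 1.0, 0.0, 0.0]
force: [-0.1, -0.3, 0.0]
grip_width: 0.0271
gripper_force: 0.0
shift mm [-0.1 -0.2 62.3] heading 179.93 turn z -0.06915138581314295 tilt [ 2.e-04  1.e-04 -1.e+00] F [-0.1 -0.3  0. ] t 4.125
finger 1492 [-0.0073 -0.0257 -0.09  ] [ 0.0114 -0.0131 -0.027 ] tip z pct [-0.0402 -0.0335 -0.0293]
finger 1497 [-0.0073  0.0136 -0.09  ] [ 0.0115  0.0262 -0.0275] tip z pct [-0.0399 -0.0335 -0.0294]
([267, 221, 19, 25, 373], [275.5, 233.3]) [0.5347 0.2808 0.072 ]
[0.4504 0.274  0.0631] [0.5409 0.288  0.2951]
```

Confirmed: tips at tool z = −27 mm, so the real grasp point is about 46 mm behind the reported TCP. Descend accordingly.

```bash
python3 -m handwheel '0 0 0 0 1 15 0.5;0 0 0 0 0 16 0.5;0 0 0 0 0 16 0.5;0 0 0 0 0 15 0.5;0 0 0 0 0 0 0.6;0 0 0 0 0 0 1;0 0 0 0 0 0 1;0 0 0 0 0 0 1' 25;  python3 -c "
from h import *
go([.535,.278,.026],180)"
```

```text
time_s: 5.18
eef_pos: [0.5357, 0.2794, 0.027]
tool_rot: [0.001, 1.0, 0.0, 0.001]
force: [0.0, -0.1, 0.5]
grip_width: 0.0154
gripper_force: 25.0
shift mm [ 0.7 -1.4  1. ] heading 179.93 turn z -0.07109048992393241 tilt [ 1.7e-03  6.0e-04 -1.0e+00] F [ 0.  -0.1  0.5] t 5.175
```

```bash
python3 -m handwheel '0 0 0 0 0 -20 1;0 0 0 0 0 -35 1;0 0 0 0 0 -40 1;0 0 0 0 0 -35 1;0 0 0 -12 -26 0 1;0 0 0 -12 -26 0 1;0 0 0 -12 -26 0 1;0 0 0 -12 -26 0 1;0 0 0 -12 -26 0 1;0 0 0 -12 -26 0 1;0 0 0 -12 -26 0 1;0 0 0 -12 -26 0 1;0 0 0 0 0 0 1;0 0 0 0 0 0 1' 25;  python3 - <<'E'
from h import *
s=arm.get_state();go([.632,.070,.157],180);print(s["grip_width"])
w=grab('wrist');t=grab("top");f=grab("side");P=cloud(w)
z=P[...,2];m=(z>.057)&(z<.070)&(abs(P[...,0]-.65)<.06)&(abs(P[...,1]-.072)<.04)
print("tower",m.sum(),P[m].mean(0).round(4),np.percentile(P[m],[2,98],axis=0).round(3).tolist())
ys,xs=np.where(m);print("px",xs.min(),xs.max(),ys.min(),ys.max())
m2=(z>.028)&(z<.037)&(np.hypot(P[...,0]-.563,P[...,1]-.065)<.11)
c=P[m2][:,:2];
# circle fit by least squares on hull
h=cv2.convexHull(c.astype(np.float32))[:,0];print("ring",cv2.minEnclosingCircle(h),P[m2][:,2].mean())
u0,v0=max(xs.min()-90,0),max(ys.min()-130,0)
print(u0,v0);a=cv2.resize(w["img"][v0:v0+210,u0:u0+280],(800,600),interpolation=2);cv2.imwrite("pics/w5.png",a[:,:,::-1])
q=P[(abs(P[...,0]-s["eef_pos"][0])<.02)&(abs(P[...,1]-s["eef_pos"][1])<.012)&(z>.11)&(z<.2)]
if len(q):print("pin pts lowest",q[q[:,2].argsort()[:5]].round(4).tolist())
E
```

```text
time_s: 6.92
eef_pos: [0.6305, 0.0716, 0.1568]
tool_rot: [0.001, 1.0, 0.0, 0.0]
force: [-0.4, 0.9, -0.6]
grip_width: 0.0152
gripper_force: 25.0
shift mm [-1.5 -1.6 -0.2] heading 179.93 turn z -0.07175675113995794 tilt [ 3.e-04  7.e-04 -1.e+00] F [-0.4  0.9 -0.6] t 6.925
0.015173938377217666
tower 1281 [0.6438 0.0735 0.0638] [[0.599, 0.053, 0.059], [0.678, 0.092, 0.069]]
px 232 294 171 257
ring ((0.5639288425445557, 0.04819539934396744), 0.0946916788816452) 0.03217866422402716
142 41
pin pts lowest [[0.6257, 0.0699, 0.136], [0.6265, 0.0731, 0.1363], [0.6255, 0.0723, 0.1365], [0.628, 0.0747, 0.1368], [0.6253, 0.0715, 0.137]]
```

View pics/w5.png

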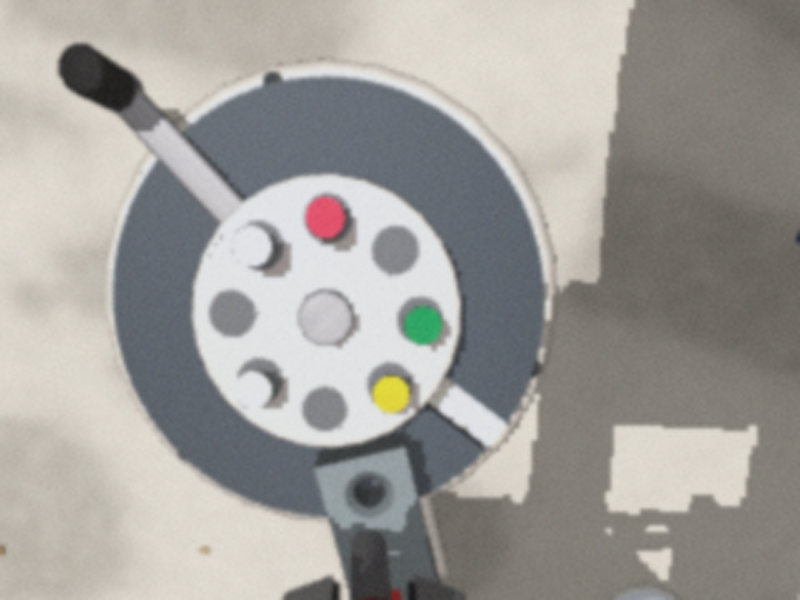

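Hole mouth at crop (370,491), i.e. pixel (271.5,212.9); the pin foot hangs in view at crop (370,535); notch band from (440,390) to (495,430), knob top at (82,68).

```bash
python3 - <<'E'
from h import *
s=arm.get_state();w=grab('wrist');t=grab("top");px=lambda x,y:(142+x*.35,41+y*.35)
I=w["img"].astype(int);u0,v0=px(370,491)
V=I.sum(2)[205:222,262:282];m=np.zeros(I.shape[:2],bool);m[205:222,262:282]=V<260
for b in blobs(m,8):
    print("hole blob",b,onz(w,*b[1],.064).round(4))
g=onz(w,u0,v0,.064);print("guide wrist",g.round(4),"tri w/ top",tri([ray(w,u0,v0),ray(t,246.7,193.7)]).round(4))
H,S,Vv=cv2.split(cv2.cvtColor(w["img"],cv2.COLOR_RGB2HSV));P=cloud(w)
ring=(Vv<125)&(abs(P[...,2]-.032)<.006)&(np.hypot(P[...,0]-.563,P[...,1]-.065)<.1)
h=cv2.convexHull(np.argwhere(ring)[:,::-1].astype(np.int32))[:,0]
q=np.array([onz(w,u,v,.032)[:2] for u,v in h]);A=np.c_[2*q,np.ones(len(q))]
x=np.linalg.lstsq(A,(q**2).sum(1),rcond=None)[0];c=x[:2];print("axis",c,"r",np.sqrt(x[2]+c@c))
d=g[:2]-c;print("guide r",np.hypot(*d),"ang",np.degrees(np.arctan2(d[1],d[0])))
for n,p,z in(("knob",px(82,68),.08),("notch in",px(442,392),.032),("notch out",px(492,432),.032)):
    e=onz(w,*p,z)[:2];d=e-c;print(n,e,np.hypot(*d),np.degrees(np.arctan2(d[1],d[0])))
# pin foot seen
Q=np.linalg.inv(w["T"])@np.r_[s["eef_pos"]+[0,0,-.023],1];print("foot expected px",w["fl"]*Q[:2]/Q[2]+[w["cx"],w["cy"]],"seen",px(370,533))
print("foot on its plane",onz(w,*px(370,533),s["eef_pos"][2]-.023),s["eef_pos"])
E
```

```text
hole blob ([265, 208, 11, 11, 88], [269.9, 213.1]) [0.6362 0.0697 0.064 ]
guide wrist [0.636  0.0714 0.064 ] tri w/ top [0.6393 0.07   0.051 ]
axis [0.57428425 0.05505932] r 0.08159102212625198
guide r 0.06380775143615114 ang 14.839220898449668
knob [ 0.49730773 -0.01548873] 0.10441461802038057 -137.49511948168774
notch in [0.60502513 0.09966577] 0.05417320549776748 55.4270275873425
notch out [0.62112585 0.11993177] 0.0800160520598227 54.16857242712052
foot expected px [272.17502692 230.6301283 ] seen (271.5, 227.54999999999998)
foot on its plane [0.62761595 0.07157527 0.13338751] [0.63029396 0.07212388 0.15638751]
```

```bash
python3 -m handwheel '0 0 0 -3 -0.5 0 1;0 0 0 -3 -0.5 20 1;0 0 0 0 0 20 1;0 0 0 0 0 20 1;0 0 0 0 0 0 1;0 0 0 0 0 0 1' 25;  python3 - <<'E'
from h import *
s=arm.get_state();go([.6365,.0708,.095],180)
w=grab('wrist');P=cloud(w);Q=np.linalg.inv(w["T"])@np.r_[s["eef_pos"]+[0,0,-.023],1];print("foot expected px",w["fl"]*Q[:2]/Q[2]+[w["cx"],w["cy"]])
Q=np.linalg.inv(w["T"])@np.r_[.6365,.0708,.064,1];print("hole expected px",w["fl"]*Q[:2]/Q[2]+[w["cx"],w["cy"]])
cv2.imwrite("pics/w6.png",cv2.resize(w["img"][190:265,222:322],(800,600),interpolation=2)[:,:,::-1])
E
```

```text
time_s: 7.92
eef_pos: [0.6369, 0.07, 0.096]
tool_rot: [0.001, 1.0, 0.0, -0.0]
force: [-0.8, 0.6, -0.0]
grip_width: 0.0152
gripper_force: 25.0
shift mm [0.4 0.8 1. ] heading 179.92 turn z -0.07610287529928428 tilt [-0.  0. -1.] F [-0.8  0.6 -0. ] t 7.925
foot expected px [272.18513811 230.63095595]
hole expected px [273.17515421 226.57541723]
```

View pics/w6.png

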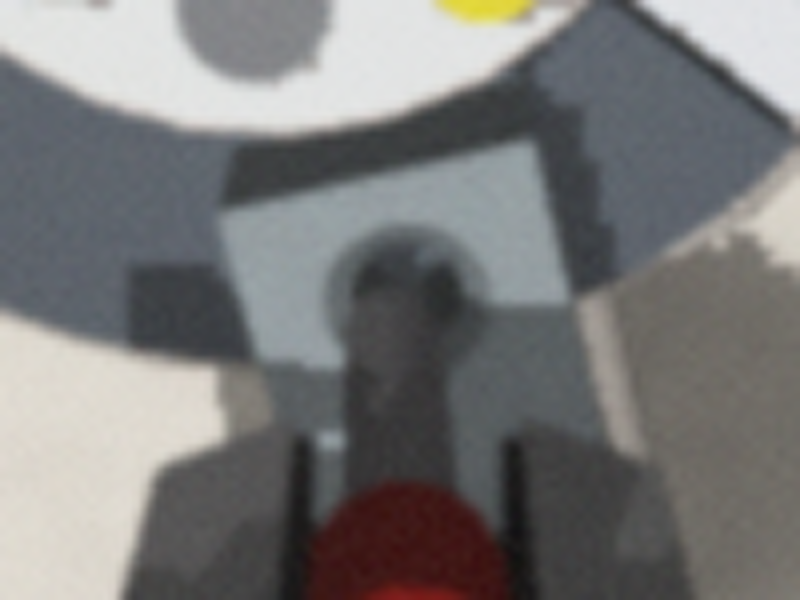

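Chamfer circle centred at crop (408,303), pin foot centred at about (402,320): aligned within 1 mm. Nudge and enter.

```bash
python3 -m handwheel '0 0 0 -0.6 0.7 4 1;0 0 0 0 0 4 1;0 0 0 0 0 4 1;0 0 0 0 0 4 1;0 0 0 0 0 4 1;0 0 0 0 0 0 1' 25
```

```text
time_s: 8.72
eef_pos: [0.637, 0.0707, 0.0755]
tool_rot: [0.001, 1.0, 0.0, -0.0]
force: [0.7, 0.7, -0.4]
grip_width: 0.0152
gripper_force: 25.0
```

```bash
python3 -m handwheel '0 0 0 0 0 4 1;0 0 0 0 0 4 1;0 0 0 0 0 4 1;0 0 0 0 0 3 1;0 0 0 0 0 2 1;0 0 0 0 0 1 1;0 0 0 0 0 0 1' 25
```

```text
time_s: 9.6
eef_pos: [0.6373, 0.0707, 0.058]
tool_rot: [0.001, 1.0, 0.0, -0.0]
force: [0.0, 0.3, -1.0]
grip_width: 0.0156
gripper_force: 25.0
```

```bash
python3 -m handwheel '0 0 0 0 0 1.5 1;0 0 0 0 0 0 1;0 0 0 0 0 0 0.75;0 0 0 0 0 0 0.65;0 0 0 0 0 0 0.6;0 0 0 0 0 -10 0.6;0 0 0 0 0 -25 0.6;0 0 0 0 0 -30 0.6;0 0 0 0 0 -20 0.6;0 0 0 0 0 0 0.6' 25
python3 - <<'E'
from h import *
go([.6365,.0708,.055],180)
for n in("wrist","top","side"):
    f=grab(n);P=cloud(f);H,S,V=cv2.split(cv2.cvtColor(f["img"],cv2.COLOR_RGB2HSV))
    m=((H<8)|(H>172))&(S>130)&(V>60)&(np.hypot(P[...,0]-.637,P[...,1]-.071)<.03)&(P[...,2]>.07)
    for b in blobs(m,8):print(n,b,onz(f,*b[1],.1).round(4))
    if m.any():q=P[m];print("z range",q.min(0).round(4),q.max(0).round(4),np.percentile(q[:,2],95))
E
```

```text
time_s: 10.85
eef_pos: [0.6391, 0.0707, 0.1443]
tool_rot: [0.001, 1.0, -0.0, 0.003]
force: [0.4, -0.8, -0.4]
grip_width: 0.0377
gripper_force: 0.0
shift mm [ 3.1  0.2 89.3] heading 179.93 turn z -0.0724137990907252 tilt [ 5.e-03 -1.e-04 -1.e+00] F [ 0.4 -0.8 -0.4] t 10.85
wrist ([267, 209, 18, 22, 306], [274.7, 219.9]) [0.6371 0.0729 0.1   ]
z range [0.6282 0.066  0.0937] [0.6436 0.0808 0.112 ] 0.11087458331088401
z range [0.6299 0.0689 0.0942] [0.6307 0.0738 0.1086] 0.10833272449187041
side ([267, 186, 6, 10, 48], [269.2, 190.2]) [0.6341 0.07   0.1   ]
z range [0.6269 0.064  0.0905] [0.6403 0.0773 0.1089] 0.10856226661199712
```

Pin rides on the ring (head top 0.110, as expected). Now the knob: axis (0.574,0.055), knob at −137.5°, visible notch about 40° short of the guide. Go behind the knob with shut fingers.

```bash
python3 -m handwheel '0 0 0 0 0 -10 0.6;0 0 0 24 -22 0 1;0 0 0 24 -22 0 1;0 0 0 24 -22 0 1;0 0 0 24 -22 0 1;0 0 0 24 -22 0 1;0 0 -10.6 0 0 0 1;0 0 -10.6 0 0 0 1;0 0 -10.6 0 0 0 1;0 0 -10.6 0 0 0 1;0 0 0 0 0 0 1' 25
python3 - <<'E'
from h import *
go([.5186,-.0391,.020],222.5);print(arm.get_state()["joints"].round(2) if hasattr(arm.get_state()["joints"],"round") else arm.get_state()["joints"])
f=grab("wrist");P=cloud(f);V=f["img"].max(2)
m=(V<60)&(abs(P[...,2]-.08)<.006)&(np.hypot(P[...,0]-.497,P[...,1]+.0155)<.03)
for b in blobs(m,8):
    k=onz(f,*b[1],.08);print(b,k.round(4),"tri top",tri([ray(f,*b[1]),ray(grab("top"),279.5,250.5)]).round(4))
E
```

```text
time_s: 12.38
eef_pos: [0.517, -0.0391, 0.1514]
tool_rot: [-0.36, 0.933, 0.0, -0.0]
force: [-0.5, -0.1, 0.3]
grip_width: 0.0008
gripper_force: 0.0
shift mm [ -1.3  -1.1 131.4] heading -137.8 turn z -0.30108067173750896 tilt [-5.e-04  1.e-04 -1.e+00] F [-0.5 -0.1  0.3] t 12.375
[-0.24  0.11  1.71  0.    1.32 -2.55]
([294, 205, 15, 15, 170], [301.3, 211.9]) [ 0.4967 -0.0182  0.08  ] tri top [ 0.4971 -0.0168  0.0754]
```

```bash
python3 -m handwheel '0 0 0 -1 -1 30 1;0 0 0 0 0 40 1;0 0 0 0 0 35 1;0 0 0 0 0 20 1;0 0 0 0 0 6 1;0 0 0 0 0 0 1;0 0 0 0 0 0 1'
```

```text
time_s: 13.35
eef_pos: [0.5198, -0.0395, 0.0218]
tool_rot: [-0.361, 0.933, -0.001, 0.001]
force: [-0.1, 0.3, -0.2]
grip_width: 0.0006
gripper_force: 0.0
```

```bash
python3 -m handwheel '0 0 0 0 3 1 1;0 0 0 0 3 0 1;0 0 0 0 1 0 1;0 0 0 0 1 0 1;0 0 0 0 1 0 1;0 0 0 0 1 0 1;0 0 0 0 0 0 1'
```

```text
time_s: 14.22
eef_pos: [0.5119, -0.0319, 0.0196]
tool_rot: [-0.361, 0.933, -0.0, 0.0]
force: [-0.3, -0.4, 0.7]
grip_width: 0.0003
gripper_force: 0.2
```

```bash
python3 -m handwheel '0 0 0 0 1 0 1;0 0 1 0.35 1.83 0 1;0 0 1 0.35 1.83 0 1;0 0 1 0.35 1.83 0 1;0 0 1 0.35 1.83 0 1;0 0 1 0.35 1.83 0 1;0 0 1 0.35 1.83 0 1'
cat > st.py <<'E'
from h import *
s=arm.get_state();c=np.array([.574,.055]);F=s["force"];M=R.from_quat(s["tool_rot"])
f=grab("top");P=cloud(f);V=f["img"].max(2)
m=(V<60)&(P[...,2]>.06)&(P[...,2]<.1)&(abs(np.hypot(P[...,0]-c[0],P[...,1]-c[1])-.105)<.02)
for b in blobs(m,8):
    k=onz(f,*b[1],.08);d=k[:2]-c;print("dark",b[0][4],k[:2].round(4),np.hypot(*d).round(4),np.degrees(np.arctan2(d[1],d[0])).round(1))
for n in("side","top"):
    f=grab(n);P=cloud(f);H,S,V=cv2.split(cv2.cvtColor(f["img"],cv2.COLOR_RGB2HSV))
    m=((H<8)|(H>172))&(S>130)&(V>60)&(np.hypot(P[...,0]-.637,P[...,1]-.071)<.025)&(P[...,2]>.07)
    if m.any():print(n,"head",blobs(m,3),"ztop",np.percentile(P[m][:,2],95).round(4))
d=np.array(s["eef_pos"][:2])-c
print("tcp ang",np.degrees(np.arctan2(d[1],d[0])).round(2),"r",np.hypot(*d).round(4),"F tool",M.inv().apply(F).round(1),"t",s["time_s"])
E
python3 st.py
```

```text
time_s: 15.1
eef_pos: [0.5025, -0.024, 0.0196]
tool_rot: [-0.311, 0.95, -0.0, 0.0]
force: [0.9, -2.1, -1.8]
grip_width: 0.0004
gripper_force: 1.1
top head [([240, 189, 7, 7, 35], [243.3, 192.1])] ztop 0.1118
tcp ang -132.15 r 0.1065 F tool [ 0.5 -2.2  1.8] t 15.1
```

```bash
python3 -m handwheel '0 0 1 0.35 1.83 0 1;0 0 1 0.35 1.83 0 1;0 0 1 0.35 1.83 0 1;0 0 1 0.35 1.83 0 1;0 0 1 0.35 1.83 0 1;0 0 1 0.35 1.83 0 1;0 0 1 0.35 1.83 0 1;0 0 1 0.35 1.83 0 1'
python3 st.py
```

```text
time_s: 16.25
eef_pos: [0.4923, -0.0131, 0.0196]
tool_rot: [-0.244, 0.97, 0.0, 0.0]
force: [1.5, -1.2, -0.4]
grip_width: 0.0007
gripper_force: 1.0
top head [([240, 189, 7, 7, 35], [243.3, 192.1])] ztop 0.1114
tcp ang -140.19 r 0.1064 F tool [-0.8 -1.8  0.4] t 16.25
```

```bash
python3 -m handwheel '0 0 1 0.35 1.83 0 1;0 0 1 0.35 1.83 0 1;0 0 1 0.35 1.83 0 1;0 0 1 0.35 1.83 0 1;0 0 1 0.35 1.83 0 1'
python3 st.py
```

```text
time_s: 17.02
eef_pos: [0.4867, -0.0057, 0.0196]
tool_rot: [-0.202, 0.979, -0.0, 0.0]
force: [2.6, -1.1, -0.6]
grip_width: 0.0005
gripper_force: 1.0
side head [] ztop 0.107
top head [([240, 189, 7, 7, 35], [243.3, 192.1])] ztop 0.1121
tcp ang -145.19 r 0.1064 F tool [-2.  -2.   0.6] t 17.025
```

```bash
python3 - <<'E'
from h import *
f=grab("top");c=[.574,.055]
V=f["img"].min(2);o=[]
for a in range(-10,70,2):
    ps=[]
    for r in(.06,.066,.072,.077):
        q=np.linalg.inv(f["T"])@np.r_[c[0]+r*np.cos(np.radians(a)),c[1]+r*np.sin(np.radians(a)),.032,1]
        u,v=(f["fl"]*q[:2]/q[2]+[f["cx"],f["cy"]]).round().astype(int);ps.append(int(V[v,u]))
    o.append((a,ps))
print(o)
E
```

```text
[(-10, [88, 93, 87, 88]), (-8, [88, 90, 90, 89]), (-6, [86, 92, 84, 89]), (-4, [89, 84, 87, 86]), (-2, [129, 100, 101, 90]), (0, [135, 129, 101, 86]), (2, [135, 129, 124, 118]), (4, [134, 131, 131, 133]), (6, [132, 124, 132, 129]), (8, [132, 95, 90, 126]), (10, [128, 67, 62, 112]), (12, [128, 58, 38, 33]), (14, [129, 42, 23, 36]), (16, [120, 0, 37, 35]), (18, [133, 0, 41, 39]), (20, [130, 90, 35, 38]), (22, [130, 119, 21, 33]), (24, [128, 122, 31, 48]), (26, [133, 124, 124, 73]), (28, [124, 126, 126, 114]), (30, [124, 126, 119, 114]), (32, [167, 117, 117, 165]), (34, [173, 117, 168, 177]), (36, [182, 174, 182, 178]), (38, [185, 174, 111, 119]), (40, [103, 98, 83, 80]), (42, [103, 84, 86, 79]), (44, [90, 86, 90, 88]), (46, [89, 88, 89, 90]), (48, [87, 85, 89, 84]), (50, [86, 90, 89, 86]), (52, [86, 88, 87, 84]), (54, [93, 91, 88, 86]), (56, [93, 89, 68, 89]), (58, [67, 54, 47, 89]), (60, [55, 56, 47, 55]), (62, [56, 57, 57, 56]), (64, [56, 58, 55, 57]), (66, [57, 58, 60, 50]), (68, [61, 57, 59, 58])]
```

Notch trailing edge at about 39°, so its centre is at ~33°; the guide is at 14°: ~19° remain.

```bash
python3 -m handwheel '0 0 1 0.35 1.83 0 1;0 0 1 0.35 1.83 0 1;0 0 1 0.35 1.83 0 1;0 0 1 0.35 1.83 0 1;0 0 1 0.35 1.83 0 1;0 0 1 0.35 1.83 0 1;0 0 1 0.35 1.83 0 1;0 0 1 0.35 1.83 0 1;0 0 1 0.35 1.83 0 1;0 0 1 0.35 1.83 0 1'
python3 st.py
```

```text
time_s: 18.48
eef_pos: [0.4774, 0.0105, 0.0196]
tool_rot: [-0.115, 0.993, -0.0, 0.0]
force: [0.6, -2.6, -0.2]
grip_width: 0.0005
gripper_force: 1.1
side head [([266, 186, 6, 10, 50], [268.7, 189.8])] ztop 0.1084
top head [([241, 189, 6, 7, 34], [243.4, 192.1])] ztop 0.1131
tcp ang -155.25 r 0.1064 F tool [ 0.  -2.7  0.2] t 18.475
```

Now slower, half a degree per row.

```bash
python3 -m handwheel '0 0 0.5 0.18 0.92 0 1;0 0 0.5 0.18 0.92 0 1;0 0 0.5 0.18 0.92 0 1;0 0 0.5 0.18 0.92 0 1;0 0 0.5 0.18 0.92 0 1;0 0 0.5 0.18 0.92 0 1;0 0 0.5 0.18 0.92 0 1;0 0 0.5 0.18 0.92 0 1;0 0 0.5 0.18 0.92 0 1;0 0 0.5 0.18 0.92 0 1'
python3 st.py
```

```text
time_s: 19.88
eef_pos: [0.4739, 0.0191, 0.0196]
tool_rot: [-0.072, 0.997, 0.0, 0.0]
force: [0.7, -2.4, 1.2]
grip_width: 0.0004
gripper_force: 1.0
side head [([266, 186, 6, 10, 48], [268.7, 190.0])] ztop 0.1082
top head [([240, 189, 7, 7, 36], [243.3, 192.1])] ztop 0.1122
tcp ang -160.27 r 0.1063 F tool [-0.3 -2.4 -1.2] t 19.875
```

```bash
python3 -m handwheel '0 0 0.5 0.18 0.92 0 1;0 0 0.5 0.18 0.92 0 1;0 0 0.5 0.18 0.92 0 1;0 0 0.5 0.18 0.92 0 1;0 0 0 0 0 0 1'
python3 st.py
```

```text
time_s: 20.65
eef_pos: [0.4727, 0.0227, 0.0195]
tool_rot: [-0.055, 0.998, 0.0, -0.0]
force: [1.3, -0.6, -0.9]
grip_width: 0.0004
gripper_force: 0.7
side head [([266, 186, 6, 10, 47], [268.9, 189.9])] ztop 0.108
top head [([240, 189, 7, 7, 37], [243.2, 191.9])] ztop 0.1115
tcp ang -162.33 r 0.1063 F tool [-1.2 -0.7  0.9] t 20.65
```

```bash
python3 -m handwheel '0 0 0.5 0.18 0.92 0 1;0 0 0.5 0.18 0.92 0 1;0 0 0.5 0.18 0.92 0 1;0 0 0.5 0.18 0.92 0 1;0 0 0 0 0 0 1'
python3 st.py
```

```text
time_s: 21.42
eef_pos: [0.4715, 0.0263, 0.0195]
tool_rot: [-0.038, 0.999, 0.0, -0.0]
force: [1.1, -1.8, -0.8]
grip_width: 0.0007
gripper_force: 0.7
side head [([269, 193, 6, 10, 49], [271.2, 197.3])] ztop 0.0929
top head [([244, 189, 6, 7, 34], [246.3, 192.0])] ztop 0.0967
tcp ang -164.38 r 0.1064 F tool [-1.  -1.9  0.8] t 21.425
```

The pin dropped (head top fell from 0.109 to 0.094). Back off and lift clear.

```bash
python3 -m handwheel '0 0 0 0 -3 0 1;0 0 0 0 -6 0 1;0 0 0 0 -8 0 1;0 0 0 0 0 -20 1;0 0 0 0 0 -40 1;0 0 0 0 0 -40 1;0 0 0 0 0 -40 1;0 0 0 30 -20 0 1;0 0 0 30 -20 0 1;0 0 0 0 0 0 1;0 0 0 0 0 0 1'
python3 - <<'E'
exec(open("st.py").read())
f=grab("side");g=grab("wrist");a=cv2.resize(f["img"][150:270,190:350],(400,300));b=cv2.resize(g["img"],(400,300));cv2.imwrite("pics/end.png",np.hstack([a,b])[:,:,::-1])
E
```

```text
time_s: 22.95
eef_pos: [0.4166, -0.0353, 0.1597]
tool_rot: [-0.037, 0.999, 0.0, 0.0]
force: [0.3, 0.5, -0.1]
grip_width: 0.0004
gripper_force: 0.0
dark 29 [0.4707 0.0454] 0.1037 -174.7
side head [([269, 193, 6, 10, 46], [271.2, 197.3])] ztop 0.0921
top head [([244, 189, 6, 7, 34], [246.3, 192.0])] ztop 0.0955
tcp ang -150.16 r 0.1815 F tool [-0.3  0.5  0.1] t 22.95
```

View pics/end.png

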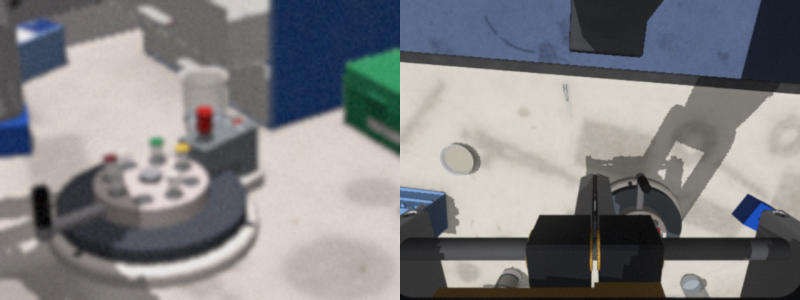

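The pin head sits low in the tower (side crop (204,120)), the turntable is locked, the bystanders are untouched and the robot is clear.

```bash
python3 -c "
from station import job
print(job.finish_job())"
```

```text
the job is handed in; nothing more can be done
None
```

The pin has dropped through the notch (head about 16 mm lower), found with a gentle push of about 2 N at the knob, and the job is handed in at about 23 s; I did not push on to test the lock, and a first grasp missed and rested on the pin's head at about 7 N because the fingertips sit some 27 mm short of the reported TCP.

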